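# Refit the candle lantern

### The job

Put a fresh candle in the lantern and build it up again: first lift the burnt red stub out of the brass candle holder and leave it in the white dish, then seat the holder in the middle of the black lantern base, stand the ivory candle upright in the holder, set the glass chimney gently over it inside the base's rim, and last put the brass cap squarely on the chimney. Leave the green candle, the hand bell and the mug where they stand, and do not knock the glass over.

Things in the scene. Friction and masses are not known exactly. Their poses are not given: they have to be found in the camera images.
- base: Lantern base, fixed: black disc 130 mm across, top at z = 18 mm, with a flat brass finger loop at one side (reaches 105 mm from the centre). On its top are two concentric brass rings: the inner (inner diameter 45, outer 50, 6 mm high) locates the holder's foot; the outer (inner diameter 72, outer 80, 7 mm high) is the rim inside which the chimney stands. Origin: centre of the underside; z up.
- dish: Fixed shallow white enamel dish with a blue edge for spent candles: 128 mm across the rim, 100 mm across the bottom, 22 mm high, inner floor 4 mm above the table. Origin: centre of the underside. Base, dish and a fixed pile of two books (54 mm high) stand in one row in any order; the row of task things lies beyond and beside it.
- holder: Loose brass candle holder, about 160 g: foot 41 mm across, 5 mm thick, with an upright round socket of outer diameter 33 mm (35 at the lip); total height 33 mm. The socket is open at the top, inner diameter 27 mm, floor 5 mm above the underside. At the start the red stub stands loosely in it. Origin: centre of the underside, z up.
- stub: Burnt red candle stub, 30 g: diameter 22 mm, 62 mm high with a black wick up to 69 mm. Stands loosely in the holder's socket at the start, so that 34 mm of it shows above the socket. Origin: centre of its underside, z along its axis to the wick.
- candle: Fresh ivory candle, 50 g: diameter 22 mm, 102 mm high, with a short white wick up to 111 mm, standing alone upright on the table (the orange candles lying in the stock box are not meant). Origin: centre of its underside, z along its axis to the wick.
- chimney: Lantern glass: tube of clear amber glass open at both ends, about 190 g, outer diameter 64 mm (65 at the rolled ends), wall 3 mm, 140 mm high, standing upright. Origin: centre of its lower end, z along its axis. On the base it stands on the flat top (z = 18 mm), between the two rings.
- cap: Brass chimney cap, 120 g, standing upright: below, a spigot 48 mm across and 8 mm high that drops into the chimney; a plate 76 mm across (8 to 12 mm above the origin) that rests on the chimney's top; a low dome up to 21 mm; a dark wooden knob 20 mm in diameter from 24 to 50 mm. Origin: centre of the spigot's underside, z up.
- pillar: Bystander: thick dark green candle 54 mm across, 74 mm high, loose. Not used. Origin: centre of its underside.
- bell: Bystander: steel hand bell 58 mm across with an upright dark wooden handle, 98 mm high, loose. Not used. Origin: centre of its underside.
- mug: Bystander: blue mug 80 mm across and 80 mm high, loose, beyond the task's things. Not used. Origin: centre of its underside.
Not all that is in view belongs to the job. Leave any blue or pink look-alike of the holder alone.

How it is judged:
On the way, in this order (a step that is already met when the one before it is completed fails the run):
1. the red stub lies or stands released in the dish (horizontal distance between stub and dish below 0.06 m and z of stub in the frame of dish below 0.03 m and contact force between stub and the fingers below 0.1 N and linear speed of stub below 0.02 m/s), for 0.2 s.
2. the holder sits in the base's inner ring (horizontal distance between holder and base below 0.006 m and z of holder in the frame of base between 0.014 and 0.022 m and angle between holder's own z axis and vertical below 0.1 rad), for 0.2 s.
3. the ivory candle stands in the holder (all of step 2 and horizontal distance between candle and holder below 0.007 m and z of candle in the frame of base between 0.019 and 0.027 m and angle between candle's own z axis and vertical below 0.2 rad), for 0.2 s.
4. the chimney stands on the base, round the candle (horizontal distance between chimney and base below 0.008 m and z of chimney in the frame of base between 0.014 and 0.022 m and angle between chimney's own z axis and vertical below 0.06 rad), for 0.2 s.
5. the cap sits on the chimney (horizontal distance between cap and chimney below 0.01 m and z of cap in the frame of base between 0.145 and 0.155 m and angle between cap's own z axis and vertical below 0.08 rad), for 0.2 s.
At the end, for the whole second after the job is handed in: Released and at rest: stub in the dish (within 60 mm of its centre); holder on the base within 6 mm of centre; candle on the socket floor, leaning under 0.2 rad; chimney on the base within 8 mm of centre, upright; cap down on the chimney within 10 mm, level; heights within 4 to 5 mm (all of step 1 and all of step 3 and all of step 4 and all of step 5 and linear speed of each of holder, candle, chimney, cap below 0.02 m/s); the robot touches nothing.
It fails at once if a bystander (green candle, bell, mug) is moved by more than 20 mm (distance of any of pillar, bell, mug from where it was at the start of the episode above 0.02 m).
It fails at once if the glass chimney is tipped over (angle between chimney's own z axis and vertical above 0.6 rad).
It fails at once if the glass is banged down on the base (contact force between chimney and base above 50 N).
It fails at once if the glass is dropped or flung the last few centimetres onto the base (horizontal distance between chimney and base below 0.03 m and z of chimney in the frame of base below 0.08 m and linear speed of chimney above 0.45 m/s).
It also fails if it takes over 141 s, if anything falls off the work surface, if the arm or the gripper's body presses on something with over 40 N, if the wrist force passes 120 N, or if a joint passes its speed limit or range.

### The arm

A 7-joint arm with a two-finger parallel gripper is mounted at the origin on the work surface. World frame = base frame: x ahead of the robot, y to its left, z up, the work surface at z = 0. Lengths are in m, angles in rad, forces in N, time in s.
With the tool pointing down it reaches from about 0.4 to 0.875 m from the base axis. Payload 6.5 kg.
Tool frame: the origin (TCP) lies at the very end of the fingers, on their centre line; the grasp point (between the pads) lies 19 mm behind it (manip.grip_depth is the distance from the TCP to the grasp point, in m); z points along the fingers, y is the line along which they close (so a half turn about z gives the same grasp; the last joint's range is limited). The gripper opens to 88 mm and grips with 3 to 60 N. Pads are 18 mm wide; open, the fingers measure 123 mm over their backs; the gripper's body (75 mm by 187 mm) begins 45 mm behind the grasp point.
Start: joints at [-1.401, 0.536, -0.004, 1.538, 0.003, 1.067, -0.071], TCP at [0.152, 0.632, 0.239] pointing down, gripper open.
Joint ranges: [-2.7, 2.7], [-0.37, 2.16], [-1.27, 1.26], [0.24, 2.4], [-1.31, 4.45], [0.19, 1.91], [-2.76, 2.76]. Speed limits (rad/s): [2.39, 2.39, 3.14, 3.14, 3.14, 3.14, 3.14].

### API

Orientations are given as [roll, pitch, yaw] about the fixed x, y, z axes, in that order (R = Rz(yaw) Ry(pitch) Rx(roll)).
In Python, from bench import manip, optics gives the robot as it stands.
- The arm moves only by the shell command python3 -m jog 'ROWS' [FORCE]. ROWS is JSON, a list of rows, each a list of 5 numbers: the finger opening in m, from 0 to 0.0881, then the shift along the world's x, y, z in m, then the turn about the world's z in degrees. A call has 1 to 10 rows; each row is the pose to reach, as a shift and turn from the pose commanded when the call began; what a row does not reach only later rows make up. A row lasts 1/12 s, in which the tool goes at most 41.7 mm and 7.16 degrees, less where a joint would pass 70% of its speed; a pose out of reach is approached as far as the arm can. A call with a gripper value outside its range is refused whole. The fingers move at their own pace and stop on an object; FORCE is the grip in N (left out, the last holds). Time passes only in rows, so rows that repeat a pose let the fingers close. It gives the time, the measured TCP pose, the force, the opening and the grip force at its end, in the units of the state.
- manip.observe(): the state, without advancing time (a new reading comes with each control period).
- optics.read_camera(name): name is "side" or "top"; returns a dict with "frame" (384x512x3 uint8, red, green, blue), "range_z" (384x512 float32, m along the optical axis (not along the pixel's ray), 0 where there is no reading), "camera_matrix" (3x3 intrinsics, pixels), "camera_from_world" (4x4, takes a point from world to camera coordinates). Camera axes: x right, y down, z forward; pixel columns grow to the right and rows downward; lengths in m; the calibration is good to about 2 mm. A picture is of the moment at which its call begins.
- manip.close_job(): hands the job in; it is judged then, once.
The state is a dict: "time_s": time; "joints": joint angles; "joint_vel": joint speeds; "effort": joint torques, N m; "tcp_pos": TCP position; "tool_rot": TCP orientation; "wrist_force": force on the tool from outside, world axes, zero at the start; "torque": the same for the moment, N m; "grip_width": finger opening in m; "gripper_force": force on a finger pad.
Only numpy, scipy, OpenCV 4.12 (cv2) and the standard library are available. Lean on these libraries where they do the work, as an engineer would, in place of code of your own. Each camera call takes 0.05 s, during which the arm holds its last target. There are 200 camera calls.

## Working session

There is one attempt and no reset: what is moved stays moved. The work goes in short steps, Python scripts to look and compute and a shell command to move; the robot and the scene stay as the last step left them, time stands still between calls to the robot, and variables do not carry over. Pictures are saved under pics/ and viewed, at most 14 in all, crops included, and the job is handed in when it is done.

```bash
mkdir -p pics; ls
python3 - <<'E'
from bench import manip, optics
import cv2,numpy as np
print(manip.observe())
for n in("side","top"):
    d=optics.read_camera(n); cv2.imwrite(f"pics/{n}0.png",d["frame"][...,::-1]); np.savez(f"{n}0.npz",**d)
    print(n,d["camera_matrix"].tolist(),np.round(d["camera_from_world"],3).tolist(),(d["range_z"]>0).mean())
E
```

```text
pics
{'time_s': 0.0, 'joints': array([-1.40116551,  0.53714705, -0.00443049,  1.53885839,  0.00260002,
        1.06730464, -0.0711703 ]), 'joint_vel': array([-0.00053305, -0.00046592, -0.00052872,  0.00043775, -0.00091582,
        0.00067738, -0.00145255]), 'effort': array([ 1.97897566e-05, -5.70994484e+01,  9.91207436e-01, -2.51591742e+01,
       -5.61706431e-02,  1.80958951e-02,  1.66191217e-04]), 'tcp_pos': array([0.15175153, 0.63140836, 0.23785729]), 'tool_rot': array([-3.13988588e+00,  1.29892630e-04,  2.90585657e+00]), 'wrist_force': array([ 0.11267274,  0.1359027 , -0.05470898]), 'torque': array([-0.02823736, -0.02977674,  0.07997754]), 'gripper_force': 0.0, 'grip_width': 0.08808539756001607}
side [[386.2386356483987, 0.0, 254.40785041838666], [0.0, 386.2386356483987, 192.83199723024757], [0.0, 0.0, 1.0]] [[0.907, -0.421, -0.015, -0.538], [-0.277, -0.568, -0.775, 0.209], [0.318, 0.707, -0.631, 0.85], [0.0, 0.0, 0.0, 1.0]] 0.9960530598958334
top [[360.2787810510112, 0.0, 250.99217614707425], [0.0, 360.2787810510112, 194.64471100962106], [0.0, 0.0, 1.0]] [[-0.014, -1.0, 0.015, 0.002], [-0.996, 0.013, -0.09, 0.588], [0.09, -0.017, -0.996, 1.025], [0.0, 0.0, 0.0, 1.0]] 0.9960734049479166
```

View pics/side0.png

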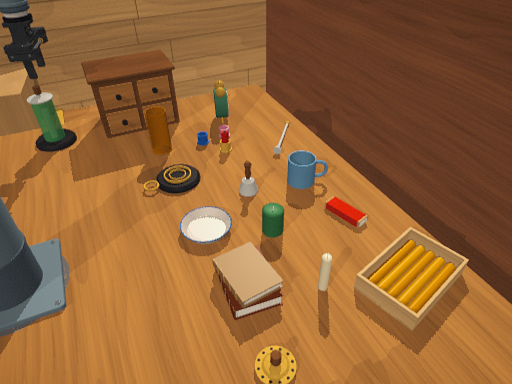

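View pics/top0.png

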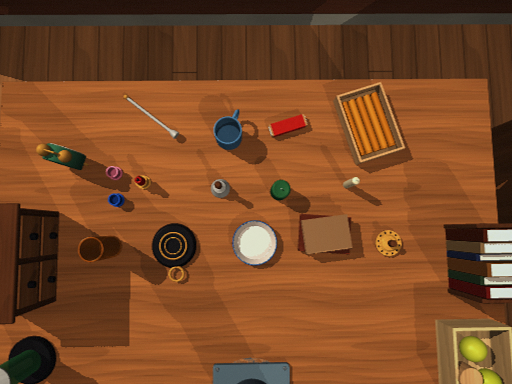

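Seen: the wanted holder with the red stub is at top (142,182) / side (225,140). Its look-alikes are pink at top (114,173) and blue at top (116,200), side (202,138). The ivory candle is at top (352,183) / side (325,272); the orange ones in the box at top (370,122) are not meant. The chimney is at top (92,248), the cap at (388,243), the base at (174,246) and the dish at (256,243). Next I check this in a close crop and measure.

```bash
cat > h.py <<'E'
import numpy as np,cv2
from bench import manip,optics
def load(n,live=True):
    if live: d=optics.read_camera(n)
    else: d=dict(np.load(f"{n}0.npz"))
    K,T,z=d["camera_matrix"],d["camera_from_world"],d["range_z"]
    v,u=np.mgrid[:384,:512]
    p=np.stack([(u-K[0,2])/K[0,0]*z,(v-K[1,2])/K[1,1]*z,z],-1)
    d["P"]=(p-T[:3,3])@T[:3,:3]; d["P"][z==0]=np.nan
    return d
def ray(d,u,v,h):
    """pixel -> world point on plane z=h"""
    K,T=d["camera_matrix"],d["camera_from_world"]
    r=T[:3,:3].T@np.array([(u-K[0,2])/K[0,0],(v-K[1,2])/K[1,1],1]); c=-T[:3,:3].T@T[:3,3]
    return (c+r*(h-c[2])/r[2])[:2]
def proj(d,p):
    q=d["camera_from_world"][:3,:3]@np.asarray(p)+d["camera_from_world"][:3,3]; q=d["camera_matrix"]@q; return q[:2]/q[2]
def box(P,x,y,r,z0,z1):
    return (np.hypot(P[...,0]-x,P[...,1]-y)<r)&(P[...,2]>z0)&(P[...,2]<z1)
def circ(p):
    """least-squares circle centre, radius"""
    A=np.c_[2*p[:,:2],np.ones(len(p))]; s=np.linalg.lstsq(A,(p[:,:2]**2).sum(1),rcond=None)[0]
    return s[0],s[1],np.sqrt(s[2]+s[0]**2+s[1]**2)
E
python3 - <<'E'
from h import *
t,s=load("top",0),load("side",0)
pts=dict(base=(174,246,.018),dish=(256,243,.02),stub=(142,182,.08),candle=(354,182,.1),chim=(92,248,.14),cap=(395,243,.05),pillar=(281,189,.074),bell=(222,186,.09),mug=(228,132,.08),pink=(114,173,.03),blue=(116,200,.03),books=(326,235,.054))
for k,(u,v,h) in pts.items():
    xy=ray(t,u,v,h); 
    o=[]
    for c in(t,s):
        m=box(c["P"],*xy,.055 ,.006,.3); q=c["P"][m]
        o.append((len(q),np.round(np.r_[(q.min(0)+q.max(0))[:2]/2,q.max(0)-q.min(0),q[:,2].max()],3).tolist()) if len(q) else 0)
    print(k,np.round(xy,3),*o)
a=cv2.resize(t["frame"][150:290,60:220],None,fx=3.5,fy=3.5,interpolation=2)
cv2.imwrite("pics/crop1.png",a[...,::-1])
E
```

```text
base [0.443 0.219] (1145, [0.443, 0.219, 0.109, 0.109, 0.018, 0.029]) (666, [0.443, 0.219, 0.109, 0.108, 0.019, 0.027])
dish [ 0.448 -0.019] (286, [0.447, -0.02, 0.107, 0.107, 0.021, 0.027]) (94, [0.448, -0.019, 0.109, 0.107, 0.013, 0.019])
stub [0.622 0.296] (144, [0.633, 0.307, 0.033, 0.046, 0.065, 0.071]) (171, [0.633, 0.31, 0.034, 0.036, 0.062, 0.069])
candle [ 0.613 -0.287] (116, [0.617, -0.29, 0.02, 0.02, 0.101, 0.109]) (356, [0.62, -0.295, 0.023, 0.019, 0.103, 0.109])
chim [0.447 0.403] (893, [0.444, 0.409, 0.063, 0.065, 0.137, 0.143]) (918, [0.444, 0.406, 0.064, 0.069, 0.135, 0.141])
cap [ 0.443 -0.412] (523, [0.443, -0.407, 0.073, 0.076, 0.047, 0.054]) (1328, [0.445, -0.408, 0.075, 0.076, 0.044, 0.051])
pillar [ 0.599 -0.089] (317, [0.599, -0.087, 0.051, 0.051, 0.071, 0.077]) (662, [0.601, -0.092, 0.054, 0.053, 0.072, 0.078])
bell [0.607 0.074] (258, [0.611, 0.087, 0.054, 0.051, 0.093, 0.099]) (352, [0.612, 0.081, 0.051, 0.044, 0.093, 0.099])
mug [0.761 0.057] (509, [0.771, 0.06, 0.086, 0.078, 0.077, 0.083]) (947, [0.771, 0.058, 0.084, 0.083, 0.076, 0.082])
pink [0.656 0.391] (130, [0.658, 0.397, 0.039, 0.037, 0.031, 0.037]) (67, [0.661, 0.398, 0.034, 0.035, 0.029, 0.035])
blue [0.577 0.384] (128, [0.58, 0.38, 0.036, 0.059, 0.03, 0.036]) (113, [0.581, 0.387, 0.034, 0.04, 0.029, 0.035])
books [ 0.469 -0.216] (1161, [0.471, -0.216, 0.104, 0.109, 0.03, 0.059]) (1759, [0.471, -0.216, 0.104, 0.109, 0.05, 0.057])
```

View pics/crop1.png

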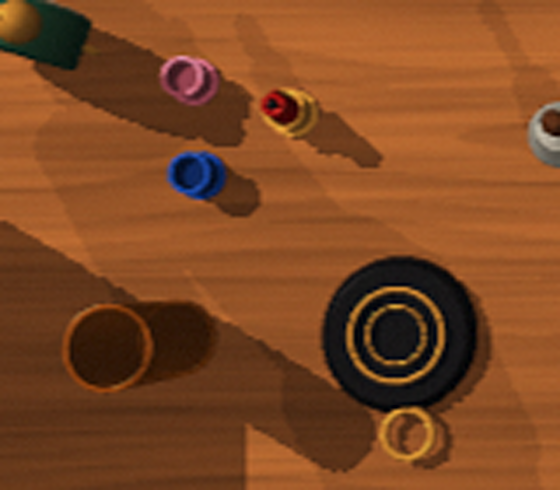

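The crop confirms the choice: the brass holder with the red stub is at crop (285,108), the pink and blue look-alikes are at (188,78) and (197,175), and the base rings are centred near (396,334). Now I refine the positions.

```bash
cat >> h.py <<'E'
def brass(d):
    h=cv2.cvtColor(d["frame"],cv2.COLOR_RGB2HSV); return (h[...,0]>12)&(h[...,0]<30)&(h[...,1]>100)&(h[...,2]>90)
def ell(d,m,h):
    """mask -> hull ellipse centre -> world at height h"""
    c=np.argwhere(m)[:,::-1].astype(np.float32); (u,v),ax,_=cv2.fitEllipse(cv2.convexHull(c)); return np.round(np.r_[ray(d,u,v,h),ax],4)
def cyl(d,xy,r,h,n=200):
    """symmetric centre of pixels whose 3D points are in the top slab"""
    m=box(d["P"],*xy,r,h-.008,h+.008); return m
E
python3 - <<'E'
from h import *
for n in("top","side"):
    d=load(n,0);P=d["P"]
    # base rings: brass within 45 mm
    m=box(P,.443,.219,.046,.005,.04)&brass(d); print(n,"ring outer",ell(d,m,.025))
    m=box(P,.443,.219,.029,.005,.04)&brass(d); print(n,"ring inner",ell(d,m,.024))
    m=box(P,.444,.408,.04,.131,.15); print("chim top",m.sum(),ell(d,m,.139))
    q=P[m]; print(circ(q))
    m=box(P,.444,-.408,.05,.004,.019); print("cap plate",ell(d,m,.012))
    m=box(P,.444,-.408,.03,.040,.06); print("cap knob",ell(d,m,.05),circ(P[m]))
    m=box(P,.618,-.292,.02,.098,.107); print("candle top",m.sum(),ell(d,m,.102))
    q=P[box(P,.618,-.292,.02,.03,.095)]; print("candle side",len(q),circ(q) if len(q)>10 else 0)
    m=box(P,.633,.306,.014,.062,.071); print("stub top",m.sum(),ell(d,m,.067) if m.sum()>8 else 0)
    q=P[box(P,.633,.306,.018,.04,.062)]; print("stub side",len(q),circ(q) if len(q)>10 else 0)
    m=box(P,.633,.306,.025,.026,.036)&brass(d); print("lip",m.sum(),ell(d,m,.033))
    q=P[(P[...,1]>.47)&(P[...,1]<.9)&(P[...,0]>.25)&(P[...,0]<.6)&(P[...,2]>.05)]; print("cabinet",q.min(0) if len(q) else 0,q.max(0) if len(q) else 0)
E
```

```text
top ring outer [ 0.445   0.2215 27.5283 28.3884]
top ring inner [ 0.4453  0.2217 16.9998 17.853 ]
chim top 166 [ 0.4446  0.4078 25.0091 26.7071]
(np.float64(0.4444758401925405), np.float64(0.4084166835624854), np.float64(0.030259760200863902))
cap plate [ 0.4456 -0.4057 24.9369 27.8226]
cap knob [ 0.4437 -0.4047  6.5356  7.647 ] (np.float64(0.44347539417171844), np.float64(-0.4061055707395151), np.float64(0.007238481712187628))
candle top 28 [ 0.617  -0.2907  5.41    7.3821]
candle side 56 (np.float64(0.618184234774208), np.float64(-0.29089384299783705), np.float64(0.010258664734852926))
stub top 31 [0.6326 0.3104 5.9003 6.2519]
stub side 23 (np.float64(0.632592793186762), np.float64(0.3142266484872812), np.float64(0.01082920041015384))
lip 33 [ 0.6326  0.3137 11.2717 11.8087]
cabinet [0.28111891 0.54144047 0.05000775] [0.55958969 0.59459655 0.21684754]
side ring outer [ 0.4442  0.2139 17.9092 28.1741]
side ring inner [ 0.4428  0.214  11.7629 19.3733]
chim top 129 [ 0.4435  0.3993 12.0162 21.569 ]
(np.float64(0.4450869051255873), np.float64(0.4068118195199848), np.float64(0.030360654093518135))
cap plate [ 0.4437 -0.4108 40.7438 42.3163]
cap knob [ 0.443  -0.4116 11.2449 13.201 ] (np.float64(0.44421535570003184), np.float64(-0.40942992564019487), np.float64(0.00737929059719431))
candle top 41 [ 0.617  -0.2962  7.3715  8.2151]
candle side 219 (np.float64(0.6194488919399735), np.float64(-0.29309300350175144), np.float64(0.010012543544700391))
stub top 18 [0.6305 0.306  3.1901 6.3231]
stub side 44 (np.float64(0.6331065298379888), np.float64(0.31278532647883683), np.float64(0.010662127618486835))
lip 31 [ 0.6317  0.3082  7.6203 10.2362]
cabinet [0.28029366 0.53750355 0.05003054] [0.55878985 0.7409562  0.21403482]
```

```bash
python3 -m jog '[[0.06,0,0,0.04,0],[0.06,0,0,0.08,-7],[0.06,0.03,-0.02,0.08,-14],[0.06,0.06,-0.04,0.08,-21],[0.06,0.09,-0.06,0.08,-28],[0.06,0.12,-0.08,0.08,-35],[0.06,0.15,-0.10,0.08,-42],[0.06,0.18,-0.12,0.08,-49],[0.06,0.21,-0.14,0.08,-56],[0.06,0.24,-0.16,0.08,-63]]' 15; python3 -m jog '[[0.06,0.03,-0.02,0,-7],[0.06,0.06,-0.04,0,-13.5],[0.06,0.09,-0.06,0,-13.5],[0.06,0.12,-0.08,0,-13.5],[0.06,0.15,-0.10,0,-13.5],[0.06,0.18,-0.12,0,-13.5],[0.06,0.21,-0.14,0,-13.5],[0.06,0.24,-0.16,-0.03,-13.5],[0.06,0.24,-0.16,-0.07,-13.5],[0.06,0.24,-0.16,-0.10,-13.5]]'
```

```text
time_s: 0.93
tcp_pos: [0.3929, 0.4706, 0.3185]
tool_rot: [-3.141, 0.0, 1.8]
wrist_force: [0.4, 0.7, -0.0]
grip_width: 0.0603
gripper_force: 0.0
time_s: 1.77
tcp_pos: [0.6337, 0.3083, 0.2163]
tool_rot: [3.141, 0.002, 1.566]
wrist_force: [-0.1, -0.1, -0.9]
grip_width: 0.0601
gripper_force: 0.0
```

```bash
python3 -m jog '[[0.06,-0.001,0.002,-0.04,0],[0.06,-0.001,0.002,-0.08,0],[0.06,-0.001,0.002,-0.12,0],[0.06,-0.001,0.002,-0.15,0],[0.06,-0.001,0.002,-0.178,0],[0.06,-0.001,0.002,-0.178,0],[0.0,-0.001,0.002,-0.178,0],[0.0,-0.001,0.002,-0.178,0],[0.0,-0.001,0.002,-0.178,0],[0.0,-0.001,0.002,-0.178,0]]' 12
python3 - <<'E'
from h import *
o=[]
for n in("side","top"):
    d=load(n); u,v=map(int,proj(d,(.632,.311,.05))); print(n,u,v)
    o.append(cv2.resize(d["frame"][v-35:v+35,u-40:u+40],None,fx=4.8,fy=4.8,interpolation=2))
cv2.imwrite("pics/grab1.png",np.hstack(o)[...,::-1])
print({k:manip.observe()[k] for k in("grip_width","gripper_force","tcp_pos")})
E
```

```text
time_s: 2.6
tcp_pos: [0.6322, 0.3147, 0.0431]
tool_rot: [3.138, -0.002, 1.571]
wrist_force: [0.3, -0.2, 0.5]
grip_width: 0.0355
gripper_force: 0.0
side 224 136
top 139 180
{'grip_width': 0.02734510335358625, 'gripper_force': 0.0, 'tcp_pos': array([0.63169935, 0.31447504, 0.04238971])}
```

View pics/grab1.png

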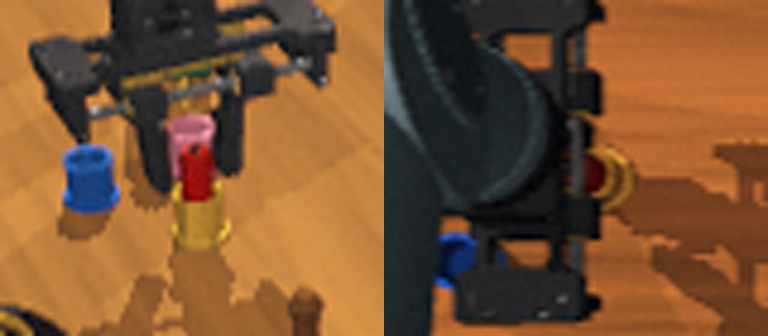

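The fingers straddle the red stub, with the finger tips at crop (165,188) and (235,172) and the stub at (198,170). They are still closing.

```bash
python3 -m jog '[[0.0,0,-0.002,-0.001,0],[0.0,0,-0.002,-0.001,0],[0.0,0,-0.002,-0.001,0],[0.0,0,-0.002,-0.001,0]]' 12;python3 -m jog '[[0.0,0,0,0.02,0],[0.0,0,0,0.05,0],[0.0,0,0,0.09,0],[0.0,0,0,0.12,0],[0.0,0,0,0.14,0],[0.0,0,0,0.14,0]]'
python3 - <<'E'
from h import *
o=[];p=manip.observe()["tcp_pos"];print(p)
for n in("side","top"):
    d=load(n); u,v=map(int,proj(d,p-[0,0,.02])); print(n,u,v,proj(d,p))
    h=cv2.cvtColor(d["frame"],cv2.COLOR_RGB2HSV); m=((h[...,0]<6)|(h[...,0]>174))&(h[...,1]>170)&(h[...,2]>60)&box(d["P"],*p[:2],.04,.1,.3)
    q=d["P"][m]; print(m.sum(), circ(q) if len(q)>8 else 0, q.min(0),q.max(0))
    m=box(d["P"],.632,.311,.03,.024,.042)&brass(d); print("lip",m.sum(),ell(d,m,.033))
    if n=="side":cv2.imwrite("pics/grab2.png",cv2.resize(d["frame"][v-50:v+70,u-70:u+70],None,fx=4,fy=4,interpolation=2)[...,::-1])
E
```

```text
time_s: 3.03
tcp_pos: [0.632, 0.3128, 0.0411]
tool_rot: [3.139, -0.002, 1.571]
wrist_force: [0.3, -0.1, 5.8]
grip_width: 0.0214
gripper_force: 12.0
time_s: 3.53
tcp_pos: [0.6334, 0.3127, 0.185]
tool_rot: [3.135, -0.003, 1.57]
wrist_force: [0.5, -0.5, 0.6]
grip_width: 0.0213
gripper_force: 12.0
[0.63340937 0.31270604 0.18504525]
side 222 102 [221.6036876   96.67493882]
133 (np.float64(0.633033900081291), np.float64(0.30792507865038604), np.float64(0.007707614216725405)) [0.62235761 0.29753118 0.14956412] [0.64523449 0.31451171 0.21169216]
lip 56 [ 0.6289  0.3049  7.5676 10.6734]
top 125 173 [122.99518372 172.38969309]
21 (np.float64(0.6280744449864891), np.float64(0.30747490797010435), np.float64(0.007510031756197015)) [0.6177151  0.293257   0.15312608] [0.63866447 0.31586291 0.26202698]
lip 67 [ 0.63    0.3118 11.6128 12.6052]
```

View pics/grab2.png

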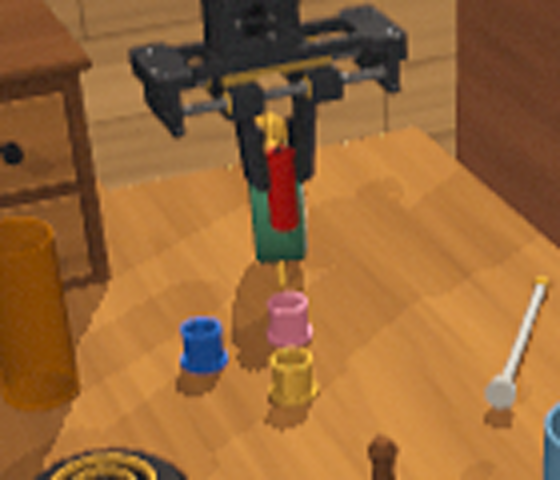

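The stub (crop (283,190)) is held and clear of the holder, which stands at crop (292,377). Next is the dish.

```bash
python3 -m jog '[[0.0,-0.018,-0.032,0,0],[0.0,-0.036,-0.064,0,0],[0.0,-0.055,-0.098,0,0],[0.0,-0.074,-0.131,0,0],[0.0,-0.093,-0.164,0,0],[0.0,-0.112,-0.196,0,0],[0.0,-0.131,-0.229,0,0],[0.0,-0.15,-0.262,0,0],[0.0,-0.169,-0.295,0,0],[0.0,-0.186,-0.327,0,0]]';python3 -m jog '[[0.0,0,0,-0.03,0],[0.0,0,0,-0.06,0],[0.0,0,0,-0.09,0],[0.0,0,0,-0.115,0],[0.0,0,0,-0.13,0],[0.0,0,0,-0.135,0],[0.0,0,0,-0.135,0]]'
```

```text
time_s: 4.47
tcp_pos: [0.4418, -0.0165, 0.1782]
tool_rot: [-3.138, 0.001, 1.571]
wrist_force: [0.5, -0.2, 0.4]
grip_width: 0.0215
gripper_force: 12.0
time_s: 5.05
tcp_pos: [0.4427, -0.0153, 0.0429]
tool_rot: [-3.137, 0.001, 1.57]
wrist_force: [0.2, -0.7, -0.7]
grip_width: 0.0213
gripper_force: 12.0
```

```bash
python3 -m jog '[[0.0,0,0,-0.002,0],[0.0,0,0,-0.004,0],[0.0,0,0,-0.004,0],[0.02,0,0,-0.004,0],[0.05,0,0,-0.004,0],[0.06,0,0,-0.004,0],[0.06,0,0,-0.004,0],[0.06,0,0,-0.004,0]]';python3 -m jog '[[0.06,0,0,0.03,0],[0.06,0,0,0.07,0],[0.06,0,0,0.11,0],[0.06,0.019,0.033,0.14,0],[0.06,0.038,0.066,0.14,0],[0.06,0.057,0.1,0.14,0],[0.06,0.076,0.135,0.14,0],[0.06,0.095,0.17,0.14,0],[0.06,0.11,0.2,0.14,0],[0.06,0.11,0.2,0.14,0]]'
python3 - <<'E'
from h import *
for n in("side","top"):
    d=load(n)
    h=cv2.cvtColor(d["frame"],cv2.COLOR_RGB2HSV); m=((h[...,0]<6)|(h[...,0]>174))&(h[...,1]>150)&(h[...,2]>50)&box(d["P"],.447,-.019,.07,.0,.1)
    q=d["P"][m]; print(m.sum(), q.mean(0),q.min(0),q.max(0))
    m=box(d["P"],.632,.309,.03,.026,.042)&brass(d); print("lip",m.sum(),ell(d,m,.033))
    q=d["P"][box(d["P"],.632,.309,.03,.008,.042)]; print(len(q),(q.min(0)+q.max(0))/2,q.max(0)-q.min(0))
E
```

```text
time_s: 5.72
tcp_pos: [0.445, -0.0149, 0.0409]
tool_rot: [3.141, -0.0, 1.571]
wrist_force: [-0.3, -0.9, 0.8]
grip_width: 0.0459
gripper_force: 0.0
time_s: 6.55
tcp_pos: [0.5564, 0.1933, 0.1805]
tool_rot: [3.14, -0.004, 1.579]
wrist_force: [-0.7, 1.2, -0.0]
grip_width: 0.0601
gripper_force: 0.0
161 [ 0.44401646 -0.0228258   0.03934014] [ 0.43565073 -0.02834904  0.00547937] [ 0.45716832 -0.01131831  0.06772083]
lip 45 [ 0.629   0.3065  6.9821 10.5643]
105 [0.6305576  0.31070268 0.02132894] [0.03331683 0.03682338 0.02507985]
33 [ 0.44605879 -0.0146803   0.06426049] [ 0.43589441 -0.02305016  0.05938701] [ 0.45543079 -0.00627519  0.06896047]Traceback (most recent call last):
  File "<stdin>", line 6, in <module>
  File "h.py", line 28, in ell
    c=np.argwhere(m)[:,::-1].astype(np.float32); (u,v),ax,_=cv2.fitEllipse(cv2.convexHull(c)); return np.round(np.r_[ray(d,u,v,h),ax],4)
                                                            ~~~~~~~~~~~~~~^^^^^^^^^^^^^^^^^^^
cv2.error: OpenCV(4.12.0) /io/opencv/modules/imgproc/src/shapedescr.cpp:356: error: (-215:Assertion failed) n >= 0 && (depth == CV_32F || depth == CV_32S) in function 'fitEllipseNoDirect'
```

```bash
python3 -m jog '[[0.06,0.02,0.035,0,0],[0.06,0.04,0.07,0,0],[0.06,0.06,0.1,0,0],[0.06,0.075,0.124,-0.03,0],[0.06,0.075,0.124,-0.07,0],[0.06,0.075,0.124,-0.11,0],[0.06,0.075,0.124,-0.14,0],[0.06,0.075,0.124,-0.16,0],[0.06,0.075,0.124,-0.169,0],[0.06,0.075,0.124,-0.169,0]]'; python3 -m jog '[[0.0,0,0,0,0],[0.0,0,0,0,0],[0.0,0,0,0,0],[0.0,0,0,0,0],[0.0,0,0,0,0],[0.0,0,0,0,0],[0.0,0,0,0,0]]' 5;python3 -m jog '[[0.06,0,0,0,0],[0.06,0,0,0,0],[0.06,0,0,0,0],[0.06,0,0,0,0],[0.06,0,0,0.02,0],[0.06,0,0,0.05,0],[0.06,0,0,0.05,0]]'
```

```text
time_s: 7.48
tcp_pos: [0.6284, 0.3065, 0.0096]
tool_rot: [-3.138, 0.003, 1.569]
wrist_force: [0.2, 0.7, -0.3]
grip_width: 0.0599
gripper_force: 0.0
time_s: 8.07
tcp_pos: [0.6307, 0.3094, 0.0131]
tool_rot: [3.14, -0.001, 1.571]
wrist_force: [-0.6, -0.2, 6.5]
grip_width: 0.0324
gripper_force: 5.0
time_s: 8.65
tcp_pos: [0.6331, 0.3101, 0.0669]
tool_rot: [3.135, -0.003, 1.57]
wrist_force: [2.6, 0.5, 0.9]
grip_width: 0.06
gripper_force: 0.0
```

```bash
python3 -m jog '[[0.06,0,0,0,7],[0.06,0,0,0,14],[0.06,0,0,0,21],[0.06,0,0,0,28],[0.06,0,0,0,35],[0.06,0,0,0,42],[0.06,0,0,0,49],[0.06,0,0,0,56],[0.06,0,0,0,63],[0.06,0,0,0,70]]';python3 -m jog '[[0.06,0,0,0,7],[0.06,0,0,0,14],[0.06,0,0,-0.01,20],[0.06,0,0,-0.03,20],[0.06,0,0,-0.045,20],[0.06,0,0,-0.051,20],[0.06,0,0,-0.051,20],[0.0,0,0,-0.051,20],[0.0,0,0,-0.051,20]]' 5; python3 -m jog '[[0.0,0,0,0,0],[0.0,0,0,0,0],[0.0,0,0,0,0],[0.0,0,0,0,0],[0.0,0,0,0,0],[0.0,0,0,0,0],[0.0,0,0,0,0]]' 20; python3 -c "
from bench import manip;o=manip.observe();print(o['joints'],o['tcp_pos'])"
```

```text
time_s: 9.48
tcp_pos: [0.6298, 0.3089, 0.0614]
tool_rot: [-3.141, -0.0, 2.798]
wrist_force: [-0.4, -0.2, -0.2]
grip_width: 0.0597
gripper_force: 0.0
time_s: 10.23
tcp_pos: [0.6305, 0.3094, 0.0115]
tool_rot: [3.141, 0.001, 3.141]
wrist_force: [-0.1, -0.5, 0.1]
grip_width: 0.0488
gripper_force: 0.0
time_s: 10.82
tcp_pos: [0.6303, 0.3094, 0.0115]
tool_rot: [3.141, 0.001, 3.141]
wrist_force: [-1.2, 0.3, 6.2]
grip_width: 0.0314
gripper_force: 20.0
[-0.49107915  0.89627939 -0.04611836  1.48597307  0.05208321  0.75928852
  1.01300931] [0.63032204 0.30944521 0.01154404]
```

```bash
python3 -m jog '[[0.0,0,0,0.02,0],[0.0,0,0,0.05,0],[0.0,0,0,0.08,0],[0.0,-0.03,-0.015,0.08,0],[0.0,-0.065,-0.032,0.08,0],[0.0,-0.1,-0.049,0.08,0],[0.0,-0.135,-0.066,0.08,0],[0.0,-0.165,-0.08,0.08,0],[0.0,-0.186,-0.09,0.08,0],[0.0,-0.186,-0.09,0.08,0]]' 20;python3 -m jog '[[0.0,0,0,0,0],[0.0,0,0,-0.02,0],[0.0,0,0,-0.035,0],[0.0,0,0,-0.045,0],[0.0,0,0,-0.05,0],[0.0,0,0,-0.05,0]]'
python3 - <<'E'
from h import *
p=manip.observe()["tcp_pos"];print(p)
o=[]
for n in("side","top"):
    d=load(n); u,v=map(int,proj(d,(.444,.218,.03))); print(n,u,v)
    o.append(cv2.resize(d["frame"][v-35:v+35,u-40:u+40],None,fx=4.8,fy=4.8,interpolation=2))
cv2.imwrite("pics/base1.png",np.hstack(o)[...,::-1])
E
```

```text
time_s: 11.65
tcp_pos: [0.4382, 0.2157, 0.0899]
tool_rot: [-3.138, -0.006, -3.142]
wrist_force: [-0.9, 0.6, -1.9]
grip_width: 0.0318
gripper_force: 20.0
time_s: 12.15
tcp_pos: [0.4439, 0.219, 0.0397]
tool_rot: [-3.141, -0.001, 3.142]
wrist_force: [1.2, -0.7, -1.5]
grip_width: 0.0316
gripper_force: 20.0
[0.44386212 0.21902421 0.03968367]
side 176 171
top 173 245
```

View pics/base1.png

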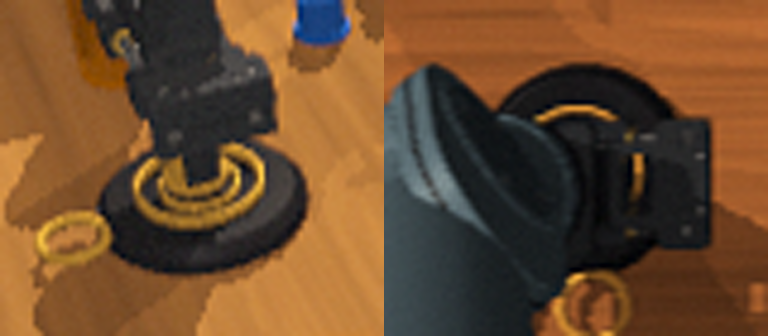

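```bash
python3 -m jog '[[0.0,0,0,-0.003,0],[0.0,0,0,-0.006,0],[0.0,0,0,-0.009,0],[0.0,0,0,-0.0105,0],[0.0,0,0,-0.0105,0],[0.0,0,0,-0.0105,0]]'
python3 - <<'E'
from h import *
p=manip.observe()["tcp_pos"];print(p)
d=load("side"); u,v=map(int,proj(d,(.444,.218,.03))); print(u,v)
cv2.imwrite("pics/base2.png",cv2.resize(d["frame"][v-35:v+35,u-40:u+40],None,fx=7,fy=7,interpolation=2)[...,::-1])
E
```

```text
time_s: 12.75
tcp_pos: [0.4441, 0.2193, 0.0302]
tool_rot: [3.141, 0.0, 3.142]
wrist_force: [0.7, 0.9, -2.6]
grip_width: 0.0318
gripper_force: 20.0
[0.44408875 0.2192591  0.03023347]
176 171
```

View pics/base2.png

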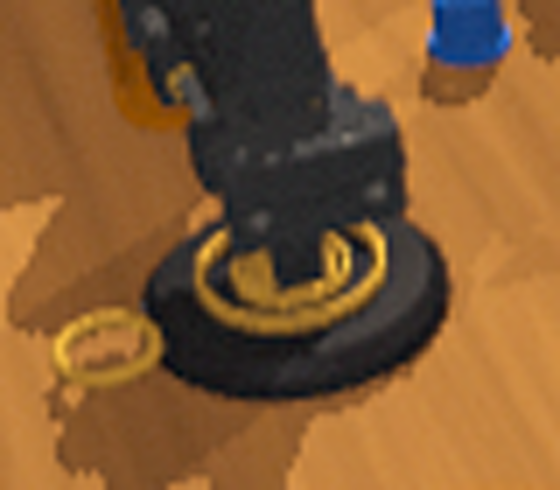

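The holder foot sits inside the inner ring (crop (290,290)). I release it and go for the candle.

```bash
python3 -m jog '[[0.0,0,0,-0.001,0],[0.045,0,0,-0.001,0],[0.045,0,0,-0.001,0],[0.045,0,0,-0.001,0],[0.045,0,0,-0.001,0],[0.045,0,0,0.01,0],[0.045,0,0,0.04,0],[0.045,0,0,0.08,0],[0.045,0,0,0.12,0],[0.045,0,0,0.15,0]]'; python3 -m jog '[[0.06,0.01,-0.03,0,0],[0.06,0.02,-0.065,0,0],[0.06,0.03,-0.1,0,0],[0.06,0.045,-0.14,0,0],[0.06,0.06,-0.18,0,0],[0.06,0.075,-0.22,0,0],[0.06,0.09,-0.26,0,0],[0.06,0.105,-0.3,0,0],[0.06,0.12,-0.34,0,0],[0.06,0.135,-0.38,0,0]]';  python3 - <<'E'
from h import *
print(manip.observe()["tcp_pos"])
for n in("side","top"):
    d=load(n);P=d["P"]
    for nm,(x,y,h) in dict(hold=(.444,.218,.051)).items():
        m=box(P,x,y,.024,h-.009,h+.009); q=P[m]
        print(n,nm,m.sum(),ell(d,m,h) if m.sum()>8 else 0,(q.min(0)+q.max(0))/2, np.median(q[:,2]),q[:,2].max())
    m=box(P,.443,.219,.046,.005,.033)&brass(d); print(n,"ring outer",ell(d,m,.025))
    q=P[box(P,.618,-.292,.025,.03,.095)]; print("candle side",len(q),circ(q))
E
```

```text
time_s: 13.63
tcp_pos: [0.4443, 0.2192, 0.1839]
tool_rot: [3.14, 0.002, 3.141]
wrist_force: [-0.4, -0.1, 0.3]
grip_width: 0.0447
gripper_force: 0.0
time_s: 14.47
tcp_pos: [0.5764, -0.1561, 0.1812]
tool_rot: [3.141, 0.0, 3.141]
wrist_force: [0.4, 0.8, -0.7]
grip_width: 0.06
gripper_force: 0.0
[ 0.57641648 -0.15607318  0.18119117]
side hold 69 [ 0.444   0.2144  8.7983 12.2671] [0.44502275 0.21885459 0.04765839] 0.048083566739703494 0.05329974028461084
side ring outer [ 0.4442  0.2141 18.047  28.1273]
candle side 216 (np.float64(0.619289019434823), np.float64(-0.29330928794604283), np.float64(0.009840133844074422))
top hold 59 [ 0.4442  0.2212 11.9736 12.4206] [0.44445395 0.22071049 0.04880038] 0.05053639017600822 0.054800010438589807
top ring outer [ 0.4451  0.2217 27.3792 28.4021]
candle side 0 (np.float64(0.0), np.float64(0.0), np.float64(0.0))
```

```bash
python3 -m jog '[[0.06,0.01,-0.035,0,0],[0.06,0.02,-0.07,0,0],[0.06,0.03,-0.1,0,0],[0.06,0.0395,-0.1305,0,0],[0.06,0.0395,-0.1305,-0.03,0],[0.06,0.0395,-0.1305,-0.07,0],[0.06,0.0395,-0.1305,-0.11,0],[0.06,0.0395,-0.1305,-0.14,0],[0.06,0.0395,-0.1305,-0.145,0],[0.06,0.0395,-0.1305,-0.145,0]]'; python3 -m jog '[[0.0,0,0,0,0],[0.0,0,0,0,0],[0.0,0,0,0,0],[0.0,0,0,0,0],[0.0,0,0,0,0],[0.0,0,0,0,0],[0.0,0,0,0,0],[0.0,0,0,0,0]]' 3;python3 -m jog '[[0.06,0,0,0,0],[0.06,0,0,0,0],[0.06,0,0,0,0],[0.06,0,0,0,0],[0.06,0,0,0,0],[0.06,0,0,0.03,0],[0.06,0,0,0.07,0],[0.06,0,0,0.1,0],[0.06,0,0,0.11,-7],[0.06,0,0,0.11,-14]]';python3 -m jog '[[0.06,0,0,0,-7],[0.06,0,0,0,-14],[0.06,0,0,0,-21],[0.06,0,0,0,-28],[0.06,0,0,0,-35],[0.06,0,0,0,-42],[0.06,0,0,0,-49],[0.06,0,0,0,-56],[0.06,0,0,0,-63],[0.06,0,0,0,-70]]'
```

```text
time_s: 15.4
tcp_pos: [0.6143, -0.2834, 0.0338]
tool_rot: [3.14, -0.004, -3.141]
wrist_force: [0.1, -0.2, 0.4]
grip_width: 0.0597
gripper_force: 0.0
time_s: 16.07
tcp_pos: [0.6162, -0.2848, 0.0358]
tool_rot: [-3.141, 0.001, 3.141]
wrist_force: [0.3, -0.1, 3.8]
grip_width: 0.0218
gripper_force: 3.0
time_s: 16.9
tcp_pos: [0.6179, -0.2857, 0.1494]
tool_rot: [-3.141, 0.007, 2.891]
wrist_force: [0.7, -0.1, -1.0]
grip_width: 0.0598
gripper_force: 0.0
time_s: 17.73
tcp_pos: [0.6157, -0.2844, 0.1451]
tool_rot: [-3.142, -0.0, 1.669]
wrist_force: [0.3, -0.4, 0.7]
grip_width: 0.0597
gripper_force: 0.0
```

Run:
```python
from h import *
print(manip.observe()["tcp_pos"])
for n in("side","top"):
    d=load(n);P=d["P"]
    q=P[box(P,.618,-.288,.03,.01,.103)]
    if len(q): print(n,len(q),circ(q),q.min(0),q.max(0))
    for a,b in((.01,.04),(.07,.1)):
        q=P[box(P,.618,-.288,.03,a,b)]
        if len(q)>9: print(a,len(q),circ(q))
```

```text
[ 0.61573063 -0.28442484  0.1451239 ]
side 338 (np.float64(0.6175779222988281), np.float64(-0.2857188688622087), np.float64(0.008470747621395876)) [ 0.60752279 -0.29592692  0.01088114] [ 0.62869961 -0.27666372  0.10246868]
0.01 88 (np.float64(0.6186671567834755), np.float64(-0.28433757565536494), np.float64(0.009948028337767164))
0.07 142 (np.float64(0.6178132956124294), np.float64(-0.28557268435632416), np.float64(0.008521587611528844))
top 107 (np.float64(0.6171244731386537), np.float64(-0.2806245151567638), np.float64(0.008610640303947504)) [ 0.60708865 -0.29088241  0.01220017] [ 0.62735038 -0.27111714  0.1024223 ]
0.01 21 (np.float64(0.6177167570129671), np.float64(-0.2819617703596335), np.float64(0.010283530376714532))
0.07 57 (np.float64(0.6171616203582443), np.float64(-0.28115582253315247), np.float64(0.00859349462680096))
```

```bash
python3 -m jog '[[0.06,0.002,0,0,-6],[0.06,0.002,-0.0005,-0.03,-6],[0.06,0.002,-0.0005,-0.06,-6],[0.06,0.002,-0.0005,-0.08,-6],[0.06,0.002,-0.0005,-0.083,-6],[0.06,0.002,-0.0005,-0.083,-6]]'; python3 -m jog '[[0.0,0,0,0,0],[0.0,0,0,0,0],[0.0,0,0,0,0],[0.0,0,0,0,0],[0.0,0,0,0,0],[0.0,0,0,0,0],[0.0,0,0,0,0],[0.0,0,0,0,0]]' 10;python3 -m jog '[[0.0,0,0,0.03,0],[0.0,0,0,0.07,0],[0.0,0,0,0.1,0],[0.0,0,0,0.13,0],[0.0,0,0,0.15,0],[0.0,0,0,0.15,0],[0.0,0,0,0.15,0]]'
```

```text
time_s: 18.33
tcp_pos: [0.6168, -0.2847, 0.061]
tool_rot: [-3.139, -0.001, 1.573]
wrist_force: [1.3, 0.1, 0.1]
grip_width: 0.0603
gripper_force: 0.0
time_s: 19.0
tcp_pos: [0.6181, -0.2852, 0.0626]
tool_rot: [3.141, 0.0, 1.571]
wrist_force: [0.1, -0.4, 2.6]
grip_width: 0.0217
gripper_force: 10.0
time_s: 19.58
tcp_pos: [0.6181, -0.2853, 0.213]
tool_rot: [3.14, 0.001, 1.571]
wrist_force: [0.2, 0.9, -1.2]
grip_width: 0.0215
gripper_force: 10.0
```

```bash
python3 -m jog '[[0.0,-0.01,0.03,0,0],[0.0,-0.022,0.065,0,0],[0.0,-0.035,0.1,0,0],[0.0,-0.048,0.137,0,0],[0.0,-0.06,0.174,0,0],[0.0,-0.073,0.211,0,0],[0.0,-0.086,0.248,0,0],[0.0,-0.099,0.285,0,0],[0.0,-0.112,0.322,0,0],[0.0,-0.124,0.359,0,0]]';python3 -m jog '[[0.0,-0.012,0.037,0,0],[0.0,-0.025,0.074,0,0],[0.0,-0.038,0.107,0,0],[0.0,-0.046,0.13,0,0],[0.0,-0.05,0.145,0,0],[0.0,-0.05,0.145,0,0],[0.0,-0.05,0.145,-0.02,0],[0.0,-0.05,0.145,-0.04,0],[0.0,-0.05,0.145,-0.05,0],[0.0,-0.05,0.145,-0.05,0]]';python3 -m jog '[[0.0,0,0,0,0],[0.0,0,0,0,0]]'
```

```text
time_s: 20.42
tcp_pos: [0.4914, 0.0754, 0.2107]
tool_rot: [-3.139, 0.001, 1.571]
wrist_force: [-0.3, 1.3, -0.8]
grip_width: 0.0215
gripper_force: 10.0
time_s: 21.25
tcp_pos: [0.4421, 0.2167, 0.1596]
tool_rot: [-3.137, 0.004, 1.569]
wrist_force: [-0.1, 0.7, -0.7]
grip_width: 0.0218
gripper_force: 10.0
time_s: 21.42
tcp_pos: [0.4443, 0.2185, 0.1627]
tool_rot: [3.141, -0.0, 1.57]
wrist_force: [0.5, 0.2, -1.0]
grip_width: 0.0212
gripper_force: 10.0
```

```bash
python3 -m jog '[[0.0,0,0.0007,-0.02,0],[0.0,0,0.0007,-0.04,0],[0.0,0,0.0007,-0.048,0],[0.0,0,0.0007,-0.055,0],[0.0,0,0.0007,-0.062,0],[0.0,0,0.0007,-0.068,0],[0.0,0,0.0007,-0.073,0],[0.0,0,0.0007,-0.075,0],[0.0,0,0.0007,-0.075,0]]'
python3 - <<'E'
from h import *
d=load("side"); u,v=map(int,proj(d,(.444,.218,.06))); print(u,v)
cv2.imwrite("pics/cand.png",cv2.resize(d["frame"][v-40:v+40,u-40:u+40],None,fx=6,fy=6,interpolation=2)[...,::-1])
E
```

```text
time_s: 22.17
tcp_pos: [0.4437, 0.2195, 0.087]
tool_rot: [-3.141, 0.0, 1.571]
wrist_force: [-1.1, 0.1, -0.3]
grip_width: 0.0216
gripper_force: 10.0
174 163
```

View pics/cand.png

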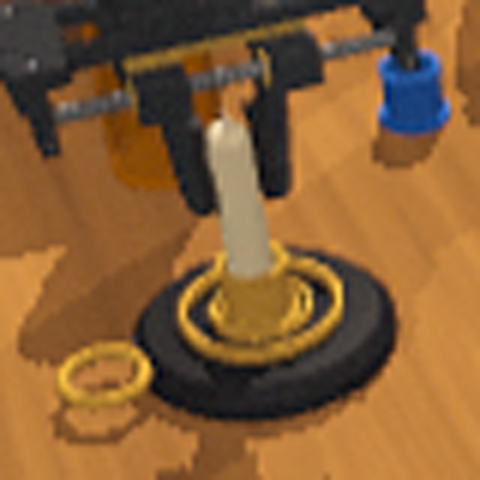

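The candle stands in the socket (crop (250,270)). I release it and go to the chimney.

```bash
python3 -m jog '[[0.0,0,0,-0.001,0],[0.0,0,0,-0.0015,0],[0.05,0,0,-0.0015,0],[0.05,0,0,-0.0015,0],[0.05,0,0,-0.0015,0],[0.05,0,0,0.0,0],[0.05,0,0,0.03,0],[0.05,0,0,0.07,0],[0.05,0,0,0.11,0],[0.05,0,0,0.13,0]]'; python3 -m jog '[[0.088,0,0.03,0,0],[0.088,0,0.07,0,0],[0.088,0,0.11,0,0],[0.088,0,0.14,0,0],[0.088,0,0.165,0,0],[0.088,0,0.18,0,0],[0.088,0,0.187,0,0],[0.088,0,0.187,0,0],[0.088,0,0.187,0,0]]'
python3 - <<'E'
from h import *
print(manip.observe()["tcp_pos"])
for n in("side","top"):
    d=load(n);P=d["P"]
    q=P[box(P,.444,.219,.02,.06,.123)]
    if len(q)>5: print(n,"candle",len(q),circ(q),q.max(0))
    q=P[box(P,.445,.406,.038,.02,.135)]
    if len(q)>5: print(n,"chim",len(q),circ(q),q.max(0))
    for z in (.03,.06,.09):
        q=P[box(P,.445,.406,.038,z-.01,z+.01)]
        if len(q)>5: print(n,"chim",z,len(q),circ(q))
d=load("side");u,v=map(int,proj(d,(.444,.31,.1)))
cv2.imwrite("pics/chim.png",cv2.resize(d["frame"][max(v-70,0):v+90,u-90:u+90],None,fx=3.5,fy=3.5,interpolation=2)[...,::-1])
E
```

```text
time_s: 23.05
tcp_pos: [0.4454, 0.22, 0.2214]
tool_rot: [3.137, -0.003, 1.57]
wrist_force: [-0.0, 0.5, 0.6]
grip_width: 0.0498
gripper_force: 0.0
time_s: 23.8
tcp_pos: [0.444, 0.4055, 0.2171]
tool_rot: [-3.142, 0.001, 1.57]
wrist_force: [-0.2, -1.3, -0.7]
grip_width: 0.0881
gripper_force: 0.0
[0.44397693 0.40547595 0.21709912]
side candle 156 (np.float64(0.44454033224575534), np.float64(0.21850035854083033), np.float64(0.008675303271230235)) [0.45533548 0.22842516 0.12288647]
side chim 757 (np.float64(0.44490959478210274), np.float64(0.4067323138331977), np.float64(0.03045586045105671)) [0.47635375 0.44146633 0.13490064]
side chim 0.03 104 (np.float64(0.44490621872036795), np.float64(0.40678134962932067), np.float64(0.030144405358312042))
side chim 0.06 111 (np.float64(0.4449288914486383), np.float64(0.40678083781197405), np.float64(0.030626848005057817))
side chim 0.09 121 (np.float64(0.44462267369043995), np.float64(0.40611079706529074), np.float64(0.03018635099715838))
top candle 62 (np.float64(0.444338741736466), np.float64(0.22124172008880713), np.float64(0.009427216216675496)) [0.45485364 0.23301319 0.12299666]
top chim 701 (np.float64(0.44451958527786983), np.float64(0.40765849140856425), np.float64(0.03030163488464739)) [0.47619757 0.43976971 0.13477177]
top chim 0.03 90 (np.float64(0.4444290098408583), np.float64(0.4078482673976437), np.float64(0.030321449376908765))
top chim 0.06 113 (np.float64(0.4444318484554539), np.float64(0.40768509777574236), np.float64(0.030343776524386166))
top chim 0.09 134 (np.float64(0.44466790516946625), np.float64(0.4075972014066399), np.float64(0.030307441793159567))
```

View pics/chim.png

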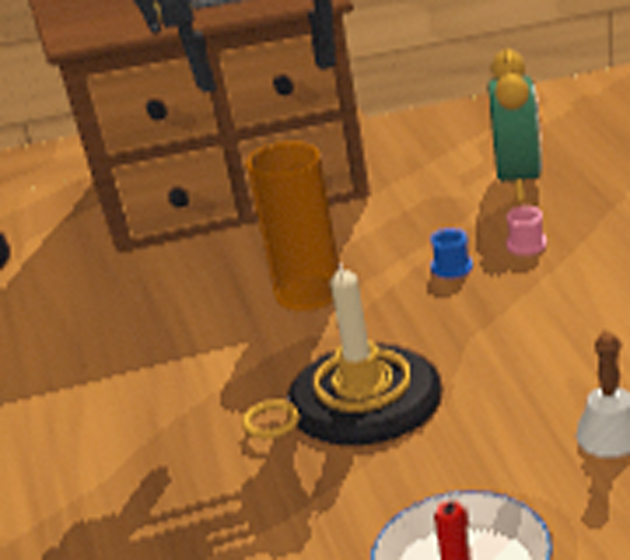

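The candle stands upright in the holder (crop (350,320)), the stub is in the dish (452,525), and the chimney at (293,225) is upright.

```bash
python3 -m jog '[[0.088,0.0005,0.001,-0.02,0],[0.088,0.0005,0.001,-0.04,0],[0.088,0.0005,0.001,-0.06,0],[0.088,0.0005,0.001,-0.08,0],[0.088,0.0005,0.001,-0.1,0],[0.088,0.0005,0.001,-0.113,0],[0.088,0.0005,0.001,-0.117,0],[0.088,0.0005,0.001,-0.117,0],[0.088,0.0005,0.001,-0.117,0]]'; python3 -m jog '[[0.06,0,0,0,0],[0.06,0,0,0,0],[0.06,0,0,0,0],[0.06,0,0,0,0],[0.06,0,0,0,0],[0.06,0,0,0,0],[0.06,0,0,0,0]]' 15
```

```text
time_s: 24.7
tcp_pos: [0.4449, 0.4077, 0.101]
tool_rot: [3.141, -0.001, 1.57]
wrist_force: [-0.0, 0.3, -0.6]
grip_width: 0.0877
gripper_force: 0.0
time_s: 25.28
tcp_pos: [0.4447, 0.408, 0.1008]
tool_rot: [3.141, -0.001, 1.571]
wrist_force: [1.0, -0.2, 4.8]
grip_width: 0.0643
gripper_force: 15.0
```

```bash
python3 -m jog '[[0.05,0,0,0,0],[0.05,0,0,0.01,0],[0.05,0,0,0.03,0],[0.05,0,0,0.06,0],[0.05,0,0,0.09,0],[0.05,0,0,0.12,0],[0.05,0,0,0.145,0],[0.05,0,0,0.16,0],[0.05,0,0,0.165,0],[0.05,0,0,0.165,0]]' 20; python3 -m jog '[[0.05,0,-0.01,0,0],[0.05,0,-0.03,0,0],[0.05,0,-0.055,0,0],[0.05,0,-0.08,0,0],[0.05,0,-0.105,0,0],[0.05,0,-0.13,0,0],[0.05,0,-0.155,0,0],[0.05,0,-0.175,0,0],[0.05,0,-0.187,0,0],[0.05,0,-0.187,0,0]]';python3 -m jog '[[0.05,0,0,0,0],[0.05,0,0,0,0],[0.05,0,0,0,0]]'
python3 - <<'E'
from h import *
p=manip.observe()["tcp_pos"];print(p)
for n in("side","top"):
    d=load(n);P=d["P"]
    h=cv2.cvtColor(d["frame"],cv2.COLOR_RGB2HSV)
    for z in (.18,.205,.23):
        m=box(P,p[0],p[1],.042,z-.012,z+.012)&(h[...,1]>110)
        q=P[m]
        if len(q)>9: print(n,z,len(q),circ(q))
    q=P[box(P,.444,.22,.045,.13,.3)&(h[...,1]>110)]; print(q.min(0),q.max(0))
    q=P[box(P,.444,.219,.02,.06,.123)]
    if len(q)>5: print(n,"candle",len(q),circ(q),q.max(0))
    if n=="side":
        u,v=map(int,proj(d,(.444,.22,.13)));cv2.imwrite("pics/over.png",cv2.resize(d["frame"][max(v-70,0):v+70,max(u-80,0):u+80],None,fx=4,fy=4,interpolation=2)[...,::-1])
E
```

```text
time_s: 26.12
tcp_pos: [0.4444, 0.4078, 0.2663]
tool_rot: [3.141, -0.001, 1.571]
wrist_force: [0.5, 0.1, -2.0]
grip_width: 0.0643
gripper_force: 20.0
time_s: 26.95
tcp_pos: [0.4437, 0.217, 0.2642]
tool_rot: [-3.139, 0.002, 1.566]
wrist_force: [0.7, -0.8, -2.1]
grip_width: 0.0641
gripper_force: 20.0
time_s: 27.2
tcp_pos: [0.444, 0.2221, 0.2649]
tool_rot: [-3.141, -0.0, 1.573]
wrist_force: [-0.5, 0.4, -2.3]
grip_width: 0.0641
gripper_force: 20.0
[0.44399623 0.22205399 0.26493227]
side 0.18 198 (np.float64(0.4444176209746205), np.float64(0.22121722580753472), np.float64(0.03088045535974714))
side 0.205 203 (np.float64(0.44390074755730907), np.float64(0.2211556834411007), np.float64(0.03066105549389375))
side 0.23 215 (np.float64(0.443891181972667), np.float64(0.22136719205869798), np.float64(0.030850689287605208))
[0.41008819 0.18566781 0.16255082] [0.47754408 0.255346   0.29988028]
side candle 159 (np.float64(0.4444096969859962), np.float64(0.2179485676827919), np.float64(0.008196269960159493)) [0.45489747 0.22534428 0.12290804]
top 0.18 57 (np.float64(0.444095262256953), np.float64(0.22173752855507045), np.float64(0.03048940022610661))
top 0.205 53 (np.float64(0.44378449621415017), np.float64(0.22222173342134882), np.float64(0.030867457104665708))
top 0.23 58 (np.float64(0.4439386158130374), np.float64(0.2221944735445036), np.float64(0.030871459838353023))
[0.40098189 0.1907777  0.16258303] [0.47537352 0.24270003 0.29971915]
```

View pics/over.png

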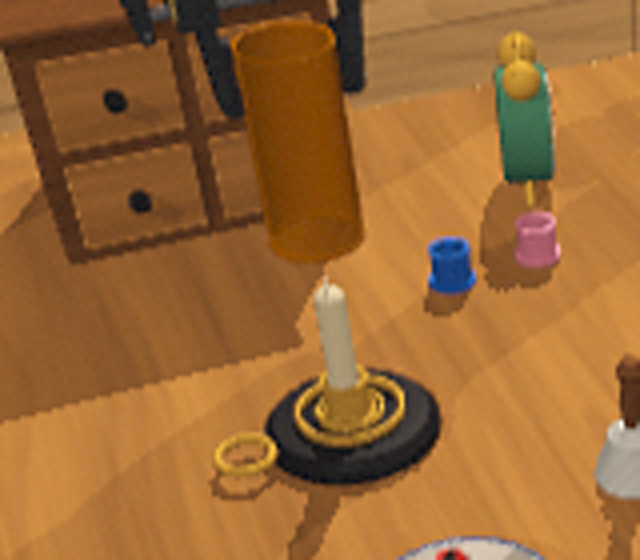

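The glass is upright at crop (305,140), 20 mm above the candle tip (325,285), with a slight +y offset to correct. I lower it gently.

```bash
python3 -m jog '[[0.05,0.0003,-0.0022,0,0],[0.05,0.0003,-0.0022,-0.005,0],[0.05,0.0003,-0.0022,-0.02,0],[0.05,0.0003,-0.0022,-0.035,0],[0.05,0.0003,-0.0022,-0.05,0],[0.05,0.0003,-0.0022,-0.065,0],[0.05,0.0003,-0.0022,-0.08,0],[0.05,0.0003,-0.0022,-0.095,0],[0.05,0.0003,-0.0022,-0.11,0],[0.05,0.0003,-0.0022,-0.12,0]]' 20; python3 -m jog '[[0.05,0,0,-0.005,0],[0.05,0,0,-0.01,0],[0.05,0,0,-0.013,0],[0.05,0,0,-0.015,0],[0.05,0,0,-0.017,0],[0.05,0,0,-0.017,0]]'
python3 - <<'E'
from h import *
p=manip.observe();print(p["tcp_pos"])
for n in("side","top"):
    d=load(n);P=d["P"]
    for z in (.05,.08,.11):
        q=P[box(P,.444,.219,.042,z-.012,z+.012)]
        if len(q)>9: print(n,z,len(q),circ(q))
    if n=="side":
        u,v=map(int,proj(d,(.444,.22,.05)));cv2.imwrite("pics/in.png",cv2.resize(d["frame"][max(v-45,0):v+45,max(u-45,0):u+45],None,fx=6,fy=6,interpolation=2)[...,::-1])
E
```

```text
time_s: 28.13
tcp_pos: [0.444, 0.2182, 0.1436]
tool_rot: [-3.14, 0.001, 1.571]
wrist_force: [0.6, 0.1, -1.8]
grip_width: 0.0641
gripper_force: 20.0
time_s: 28.63
tcp_pos: [0.4447, 0.2185, 0.1283]
tool_rot: [3.141, -0.0, 1.571]
wrist_force: [0.5, -0.6, -1.5]
grip_width: 0.064
gripper_force: 20.0
[0.44467679 0.21852392 0.12829618]
side 0.05 155 (np.float64(0.44477335171869586), np.float64(0.21735424512423995), np.float64(0.030460271405474557))
side 0.08 159 (np.float64(0.44483217135209424), np.float64(0.21728238982861614), np.float64(0.030613839658552307))
side 0.11 172 (np.float64(0.4448112429110408), np.float64(0.21786658120655153), np.float64(0.030916979470520925))
top 0.05 48 (np.float64(0.4460854241734901), np.float64(0.21088023677872297), np.float64(0.023888591359355053))
top 0.08 49 (np.float64(0.4471280297459594), np.float64(0.20673749220247678), np.float64(0.020393570364088544))
top 0.11 49 (np.float64(0.4476771203104126), np.float64(0.20577586005825332), np.float64(0.019377177038927124))
```

View pics/in.png

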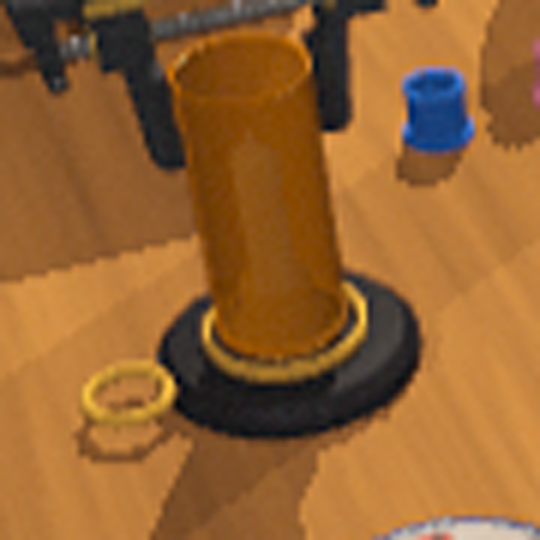

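```bash
python3 -m jog '[[0.05,0,0.001,0,0],[0.05,0,0.001,-0.002,0],[0.05,0,0.001,-0.004,0],[0.05,0,0.001,-0.006,0],[0.05,0,0.001,-0.0075,0],[0.05,0,0.001,-0.0085,0],[0.05,0,0.001,-0.0095,0],[0.05,0,0.001,-0.0095,0],[0.05,0,0.001,-0.0095,0]]'
```

```text
time_s: 29.48
tcp_pos: [0.4446, 0.2193, 0.1188]
tool_rot: [-3.141, 0.0, 1.571]
wrist_force: [-1.1, -0.4, 1.7]
grip_width: 0.0642
gripper_force: 20.0
```

Seated, with the expected height and light contact. I release, rise and go to the cap.

```bash
python3 -m jog '[[0.066,0,0,0,0],[0.075,0,0,0,0],[0.088,0,0,0,0],[0.088,0,0,0,0],[0.088,0,0,0.01,0],[0.088,0,0,0.03,0],[0.088,0,0,0.06,0],[0.088,0,0,0.09,0],[0.088,0,0,0.11,0],[0.088,0,0,0.11,0]]'; python3 -m jog '[[0.06,0,-0.03,0,0],[0.06,0,-0.065,0,0],[0.06,0,-0.105,0,0],[0.06,0,-0.145,0,0],[0.06,0,-0.185,0,0],[0.06,0,-0.225,0,0],[0.06,0,-0.265,0,0],[0.06,0,-0.305,0,0],[0.06,0,-0.345,0,0],[0.06,0,-0.385,0,0]]';python3 -m jog '[[0.06,0,-0.04,0,0],[0.06,0,-0.08,0,0],[0.06,0,-0.12,0,0],[0.06,0,-0.16,0,0],[0.06,0,-0.2,0,0],[0.06,0,-0.23,0,0],[0.06,0,-0.24,0,0],[0.06,0,-0.24,-0.03,0],[0.06,0,-0.24,-0.05,0],[0.06,0,-0.24,-0.05,0]]'
python3 - <<'E'
from h import *
print(manip.observe()["tcp_pos"])
for n in("side","top"):
    d=load(n);P=d["P"]
    for z in (.05,.08,.11,.14):
        q=P[box(P,.444,.219,.042,z-.012,z+.012)]
        if len(q)>9: print(n,z,len(q),circ(q),q[:,2].max())
    for a,b,r in((.026,.047,.02),(.007,.011,.05)):
        q=P[box(P,.444,-.408,r,a,b)]
        if len(q)>9: print(n,"cap",a,len(q),circ(q))
E
```

```text
time_s: 30.32
tcp_pos: [0.447, 0.2205, 0.2334]
tool_rot: [3.135, -0.005, 1.57]
wrist_force: [-0.2, 0.4, 0.6]
grip_width: 0.0882
gripper_force: 0.0
time_s: 31.15
tcp_pos: [0.4439, -0.1673, 0.2287]
tool_rot: [3.142, -0.0, 1.571]
wrist_force: [1.6, 0.2, 0.2]
grip_width: 0.0598
gripper_force: 0.0
time_s: 31.98
tcp_pos: [0.4428, -0.4028, 0.1746]
tool_rot: [-3.136, -0.005, 1.571]
wrist_force: [0.1, 1.4, 1.1]
grip_width: 0.0599
gripper_force: 0.0
[ 0.44280492 -0.40275994  0.17463737]
side 0.05 151 (np.float64(0.44466432883698503), np.float64(0.21851072025437385), np.float64(0.030816432696431688)) 0.06188036614997276
side 0.08 162 (np.float64(0.4445773567171272), np.float64(0.21883796329054178), np.float64(0.030988100802686228)) 0.09199308326055536
side 0.11 174 (np.float64(0.44452205876596423), np.float64(0.21858893426520354), np.float64(0.030864960244439972)) 0.12189659593187645
side 0.14 321 (np.float64(0.44453220826889517), np.float64(0.2178847370254417), np.float64(0.03047279767516906)) 0.15184515348891064
side cap 0.026 69 (np.float64(0.4443455183559592), np.float64(-0.4092184877207762
[... 220 characters left out ...]
237708823177), np.float64(0.02741927613040709)) 0.061944102852999984
top 0.08 93 (np.float64(0.4437541048563979), np.float64(0.2197514755248444), np.float64(0.028347896110817998)) 0.09196875160557197
top 0.11 127 (np.float64(0.44339471082163673), np.float64(0.21957241489218932), np.float64(0.025965199440835432)) 0.12175461031356354
top 0.14 100 (np.float64(0.44430084130462644), np.float64(0.21893922863087512), np.float64(0.030006322705862128)) 0.15127016174740965
top cap 0.026 28 (np.float64(0.4436117050170589), np.float64(-0.4048456252353738), np.float64(0.007833376300924106))
top cap 0.007 147 (np.float64(0.4438660251158775), np.float64(-0.407305804462227), np.float64(0.03211758999500791))
```

```bash
python3 -m jog '[[0.06,0,0,0,0],[0.06,0,0,-0.03,0],[0.06,0,0,-0.07,0],[0.06,0,0,-0.1,0],[0.06,0,0,-0.11,0],[0.06,0,0,-0.11,0],[0.06,0,0,-0.11,0]]'
```

```text
time_s: 32.67
tcp_pos: [0.4453, -0.4064, 0.0703]
tool_rot: [3.14, 0.001, 1.571]
wrist_force: [-0.4, -0.4, 0.8]
grip_width: 0.0603
gripper_force: 0.0
```

```bash
python3 -m jog '[[0.06,-0.001,-0.0015,-0.02,0],[0.06,-0.001,-0.0015,-0.035,0],[0.06,-0.001,-0.0015,-0.043,0],[0.06,-0.001,-0.0015,-0.043,0],[0.0,-0.001,-0.0015,-0.043,0],[0.0,-0.001,-0.0015,-0.043,0],[0.0,-0.001,-0.0015,-0.043,0],[0.0,-0.001,-0.0015,-0.043,0],[0.0,-0.001,-0.0015,-0.043,0],[0.0,-0.001,-0.0015,-0.043,0]]' 10;python3 -m jog '[[0.0,0,0,0,0],[0.0,0,0,0,0],[0.0,0,0,0,0]]' 20;python3 -m jog '[[0.0,0,0,0.02,0],[0.0,0,0,0.05,0],[0.0,0,0,0.09,0],[0.0,0,0,0.13,0],[0.0,0,0,0.17,0],[0.0,0,0,0.19,0],[0.0,0,0,0.2,0],[0.0,0,0,0.2,0]]'
```

```text
time_s: 33.5
tcp_pos: [0.4437, -0.4072, 0.026]
tool_rot: [3.141, 0.0, 1.571]
wrist_force: [-0.1, -0.1, 0.3]
grip_width: 0.0219
gripper_force: 0.0
time_s: 33.75
tcp_pos: [0.4437, -0.4072, 0.026]
tool_rot: [3.141, 0.0, 1.571]
wrist_force: [-0.5, 0.5, 2.4]
grip_width: 0.0193
gripper_force: 20.0
time_s: 34.42
tcp_pos: [0.4443, -0.4077, 0.2274]
tool_rot: [3.139, 0.002, 1.571]
wrist_force: [0.1, -0.0, -0.9]
grip_width: 0.019
gripper_force: 20.0
```

```bash
python3 -m jog '[[0.0,0,0.02,0,0],[0.0,0,0.055,0,0],[0.0,0,0.095,0,0],[0.0,0,0.135,0,0],[0.0,0,0.175,0,0],[0.0,0,0.215,0,0],[0.0,0,0.255,0,0],[0.0,0,0.295,0,0],[0.0,0,0.335,0,0],[0.0,0,0.37,0,0]]';python3 -m jog '[[0.0,0,0.035,0,0],[0.0,0,0.07,0,0],[0.0,0,0.105,0,0],[0.0,0,0.14,0,0],[0.0,0,0.17,0,0],[0.0,0,0.2,0,0],[0.0,0,0.23,0,0],[0.0,0,0.245,0,0],[0.0,0,0.2565,0,0],[0.0,0,0.2565,0,0]]';python3 -m jog '[[0.0,0,0,0,0],[0.0,0,0,0,0],[0.0,0,0,0,0]]'
python3 - <<'E'
from h import *
p=manip.observe();print(p["tcp_pos"])
for n in("side","top"):
    d=load(n);P=d["P"]
    q=P[box(P,.444,.219,.042,.1,.15)]
    if len(q)>9: print(n,"chim",len(q),circ(q))
    q=P[box(P,p["tcp_pos"][0],p["tcp_pos"][1],.05,.206,.216)]
    if len(q)>9: print(n,"cap",len(q),circ(q),q.min(0),q.max(0))
    if n=="side":
        u,v=map(int,proj(d,(.444,.22,.15)));cv2.imwrite("pics/cap.png",cv2.resize(d["frame"][max(v-55,0):v+65,max(u-60,0):u+60],None,fx=4.5,fy=4.5,interpolation=2)[...,::-1])
E
```

```text
time_s: 35.25
tcp_pos: [0.4417, -0.0342, 0.2239]
tool_rot: [-3.138, 0.0, 1.572]
wrist_force: [0.6, 0.3, -0.8]
grip_width: 0.0194
gripper_force: 20.0
time_s: 36.08
tcp_pos: [0.4428, 0.2208, 0.2245]
tool_rot: [-3.14, 0.001, 1.573]
wrist_force: [0.2, 0.7, -0.8]
grip_width: 0.0197
gripper_force: 20.0
time_s: 36.33
tcp_pos: [0.4438, 0.2175, 0.2256]
tool_rot: [-3.141, 0.001, 1.568]
wrist_force: [-0.5, 0.3, -1.1]
grip_width: 0.0194
gripper_force: 20.0
[0.44376635 0.21753375 0.22563278]
side chim 499 (np.float64(0.4445095006512788), np.float64(0.21807408454605143), np.float64(0.030474060221416795))
side cap 228 (np.float64(0.4438184315721594), np.float64(0.21368601303307655), np.float64(0.02981798058420784)) [0.40651761 0.17692648 0.20659548] [0.48035144 0.24639708 0.21596981]
top chim 77 (np.float64(0.444042547852832), np.float64(0.22014054804869387), np.float64(0.03133696227839765))
top cap 216 (np.float64(0.4429882291865551), np.float64(0.20457759594259334), np.float64(0.021987823187225593)) [0.40832843 0.18011496 0.20774128] [0.47588812 0.21321783 0.21597003]
```

View pics/cap.png

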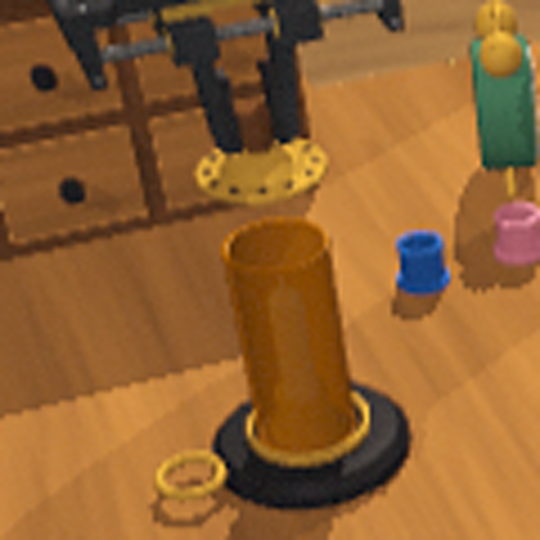

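The cap (crop (262,172)) hangs level above the glass (crop (275,235)). A 2 mm shift in +y, then down.

```bash
python3 -m jog '[[0.0,0.0007,0.002,-0.01,0],[0.0,0.0007,0.002,-0.02,0],[0.0,0.0007,0.002,-0.03,0],[0.0,0.0007,0.002,-0.036,0],[0.0,0.0007,0.002,-0.04,0],[0.0,0.0007,0.002,-0.044,0],[0.0,0.0007,0.002,-0.047,0],[0.0,0.0007,0.002,-0.049,0],[0.0,0.0007,0.002,-0.0495,0],[0.0,0.0007,0.002,-0.0495,0]]'; python3 -m jog '[[0.0,0,0,0,0]]'
python3 - <<'E'
from h import *
p=manip.observe();print(p["tcp_pos"])
for n in("side","top"):
    d=load(n);P=d["P"]
    q=P[box(P,.444,.219,.042,.04,.13)]
    if len(q)>9: print(n,"chim",len(q),circ(q))
    q=P[box(P,.444,.219,.05,.15,.166)]
    if len(q)>9: print(n,"cap",len(q),q.min(0),q.max(0))
    if n=="side":
        u,v=map(int,proj(d,(.444,.22,.15)));cv2.imwrite("pics/cap2.png",cv2.resize(d["frame"][max(v-35,0):v+45,max(u-40,0):u+40],None,fx=6,fy=6,interpolation=2)[...,::-1])
E
```

```text
time_s: 37.27
tcp_pos: [0.4443, 0.2215, 0.1763]
tool_rot: [3.141, -0.0, 1.571]
wrist_force: [0.2, -0.3, -0.7]
grip_width: 0.0191
gripper_force: 20.0
time_s: 37.35
tcp_pos: [0.4444, 0.2215, 0.1764]
tool_rot: [3.141, -0.0, 1.571]
wrist_force: [0.3, -0.6, -0.7]
grip_width: 0.0193
gripper_force: 20.0
[0.44444435 0.22151266 0.17643889]
side chim 622 (np.float64(0.44464993915308215), np.float64(0.21861091582696474), np.float64(0.03086303094627902))
side cap 242 [0.40718575 0.18136148 0.1500167 ] [0.48138775 0.24831428 0.16592194]
top chim 124 (np.float64(0.44391843112575063), np.float64(0.22070860389225794), np.float64(0.03168988007493636))
top cap 176 [0.41041883 0.18468567 0.15518407] [0.47722383 0.21218973 0.16593934]
```

View pics/cap2.png

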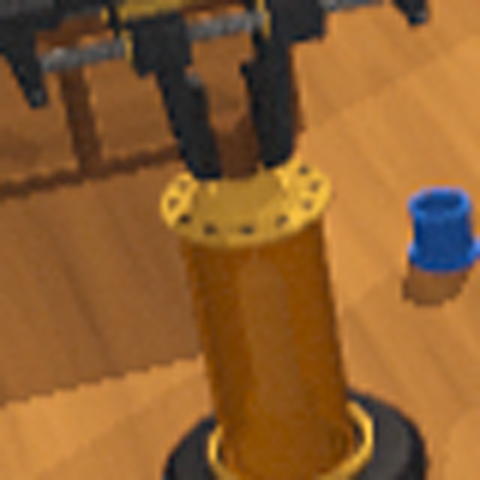

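The cap is on the glass (plate at crop (245,205)) and level. I release and retreat.

```bash
python3 -m jog '[[0.0,0,-0.001,-0.0005,0],[0.0,0,-0.001,-0.0005,0],[0.04,0,-0.001,-0.0005,0],[0.04,0,-0.001,-0.0005,0],[0.04,0,-0.001,-0.0005,0],[0.04,0,-0.001,0.005,0],[0.04,0,-0.001,0.03,0],[0.04,0,-0.001,0.06,0],[0.04,0,-0.001,0.09,0],[0.04,0,-0.001,0.09,0]]';python3 -m jog '[[0.06,0,-0.03,0,0],[0.06,0,-0.07,0,0],[0.06,0,-0.11,0,0],[0.06,0,-0.15,0,0],[0.06,0,-0.19,0,0],[0.06,0,-0.22,0,0],[0.06,0,-0.25,0,0],[0.06,0,-0.25,0,0],[0.06,0,-0.25,0,0],[0.06,0,-0.25,0,0]]'
python3 - <<'E'
from h import *
for n in("side","top"):
    d=load(n);P=d["P"]
    q=P[box(P,.444,.219,.042,.04,.13)]; print(n,"chim",circ(q))
    q=P[box(P,.444,.219,.055,.150,.168)]; print(n,"cap",len(q),q.min(0),q.max(0),P[box(P,.444,.219,.055,.15,.3)][:,2].max())
    m=box(P,.444,.219,.055,.158,.166); print(ell(d,m,.162))
    if n=="side": cv2.imwrite("pics/end.png",d["frame"][...,::-1])
E
```

```text
time_s: 38.28
tcp_pos: [0.4472, 0.2215, 0.2716]
tool_rot: [3.134, -0.005, 1.57]
wrist_force: [1.8, 0.6, 0.3]
grip_width: 0.0399
gripper_force: 0.0
time_s: 39.12
tcp_pos: [0.4443, -0.029, 0.2662]
tool_rot: [3.142, -0.0, 1.571]
wrist_force: [-0.8, 0.7, 0.7]
grip_width: 0.0603
gripper_force: 0.0
side chim (np.float64(0.44458696424937966), np.float64(0.21851445253542096), np.float64(0.030796531794586364))
side cap 200 [0.40677825 0.18207806 0.15054352] [0.48115164 0.25822693 0.16797161] 0.18040660213305765
[ 0.4434  0.2142 14.4849 28.463 ]
top chim (np.float64(0.44391688792546086), np.float64(0.22072401044836862), np.float64(0.03168181396722493))
top cap 566 [0.40796108 0.18278259 0.15678082] [0.4800701  0.25786333 0.16794129] 0.20255234922652587
[ 0.444   0.2198 29.6397 30.6054]
```

View pics/end.png

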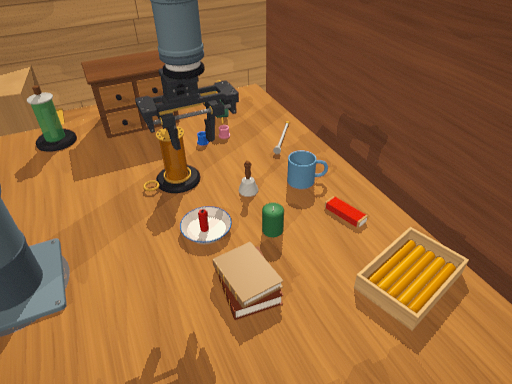

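The lantern is complete at (175,160), the stub is in the dish at (203,220), and the bystanders have not moved.

```bash
python3 -c "
from bench import manip;print(manip.close_job())"
```

```text
the job is handed in; nothing more can be done
None
```

I handed in the job with the lantern fully rebuilt and the stub in the dish. In the last camera check the cap was centred on the chimney to within a few millimetres, the green candle, bell and mug looked undisturbed, and the run took about 39 s. The hand-in call returned no verdict.

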